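# Line up a gate rail's hinge eye with the jamb and hold it for the pin

### The arm

A 6-joint arm with a two-finger parallel gripper is mounted at the origin on the work surface. World frame = base frame: x ahead of the robot, y to its left, z up, the work surface at z = 0. Lengths are in m, angles in rad, forces in N, time in s.
With the tool pointing down it reaches from about 0.35 to 0.725 m from the base axis. Payload 6 kg.
Tool frame: the origin (TCP) lies midway between the tips of the shut fingers; the grasp point (between the pads) lies r.hold_point_z behind it (r.hold_point_z is the distance from the TCP to the grasp point, in m); y points along the fingers, z is the direction in which the jaws open and shut, and the axes are right-handed (so a half turn about y gives the same grasp; the last joint's range is limited). The gripper opens to 85 mm and grips with 20 to 120 N. Pads are 22 mm wide; open, the fingers measure 114 mm over their backs; the gripper's body (76 mm by 85 mm) begins 54 mm behind the grasp point. The pads swing forward as they close: fully open they stand 13 mm farther back than shut.
Start: joints at [1.66, 0.04, 0.085, 0, -1.615, -0.334], TCP at [0.145, 0.582, 0.231] pointing down, gripper open.
Joint ranges: [-2.56, 2.56], [-1.29, 2.01], [-1.08, 1.49], [-3.29, 1.98], [-2.81, -0.18], [-2.99, 2.99]. Speed limits (rad/s): [2.57, 2.57, 3.01, 3.14, 3.14, 3.14].

### API

Orientations are given as a unit quaternion [x, y, z, w].
In Python, from plant import r gives the robot as it stands. Calls block until the motion is done:
- r.move_to(position, orientation): joint-space move of the TCP to a pose.
- r.servo_line(position, max_speed=0.15, rot=None, contact_N=None): straight line of the TCP; rot=None keeps the orientation; max_speed is the mean speed in m/s. With contact_N (N) it stops when the force on the tool has changed by that much, and returns True; else False.
- r.goto_joints(angles): joint-space move.
- r.move_gripper(opening, grip_force=None): finger opening in m; grip_force is the grip in N (None keeps the last); returns when the fingers have stopped.
- r.dwell(seconds).
- r.ik(position, orientation): joint angles nearest the present ones, or None.
- r.get_image(name): name is "scene" or "side" or "wrist"; returns a dict with "frame" (400x640x3 uint8, red, green, blue), "intrinsics" (3x3 intrinsics, pixels), "R" (3x3) and "t" (3): a world point X has camera coordinates R X + t. Camera axes: x right, y down, z forward; pixel columns grow to the right and rows downward; lengths in m; the calibration is good to about 2 mm. A picture is of the moment at which its call begins. There is no depth.
A pose or a line that the arm cannot do raises r.PlanningError and nothing moves.
- r.sign_off(): hands the job in, once; it reports no verdict.
Readings, each from a call of its own:
- r.current_t(): time.
- r.current_qpos(): joint angles.
- r.current_joint_velocities(): joint speeds.
- r.current_joint_torque(): joint torques, N m.
- r.current_ee_pos(): TCP position.
- r.current_eef_rot(): TCP orientation.
- r.current_ft_force(): force on the tool from outside, world axes, zero at the start.
- r.current_moment(): the same for the moment, N m.
- r.current_opening(): finger opening in m.
Only numpy, scipy, OpenCV 4.12 (cv2) and the standard library are available. Lean on these libraries where they do the work, as an engineer would, in place of code of your own. Each camera call takes 0.05 s, during which the arm holds its last target. There are 200 camera calls.

### The job

Pick up the bare-wood gate rail, the one with the single bright hinge eye, and bring its eye between the two knuckles of the hinge leaf on the upright jamb block, so that all three holes line up and a workmate could drop the pin straight through. Finish holding it there: keep the rail gripped in the air, still and level, with the eye clear in the gap and not resting on or pushing against the jamb or its hinge. Leave the green spare rail, the pin, the tin and the hammer where they are.

Things in the scene. Friction and masses are not known exactly. Their poses are not given: they have to be found in the camera images.
- gate_rail: loose bare pale-wood rail, about 0.3 kg, timber 38 x 38 x 180 mm lying on the bench. Origin: centre of the timber's underside; z up, y along it. Bright steel straps on both sides (46 mm wide over them) from y = -33 to -105 mm carry the hinge eye at the -y end. Bare timber from y = -25 to +90 mm is free to grip across its 38 mm width (x); centre of mass near y = -13 mm
- eye (a point): centre of the gate rail's single hinge eye, at (0, -120, 19) mm in the rail's frame, same axes: an upright bright steel tube 36 mm high, 30 mm outside diameter, 17 mm bore along z
- jamb: fixed upright timber block, 100 (x) x 90 (y) x 220 mm high. Origin: centre of its underside; z up. Its +y face carries a bright steel hinge leaf with two fixed knuckles one above the other, 30 mm outside, 17 mm bore, on a common vertical axis at x = 0, y = 70 mm (21 mm off the plate): z = 87 to 117 and 163 to 193 mm. The 46 mm high gap between is open on the +y side
- gap (a point): point on the jamb hinge's axis midway between its two knuckles, at (0, 70, 140) mm in the jamb's frame; same axes as the jamb (its +y points straight out from the jamb). The eye's centre belongs here
- spare_rail: bystander: loose green-painted rail of the same size, with dark straps and a forked end of two thin knuckles 12 mm high, which does not fit this jamb. Origin and axes as for the gate rail. The two rails may lie in either place
- pin: bystander: loose brass hinge pin, 12 mm thick, about 116 mm long along its x, lying in the tray. Origin: under its middle
- tray: fixed blue open tray, 160 x 100 x 30 mm high, to the right of the jamb, the pin in it. Origin: centre of its underside
- tin: bystander: loose closed tin, 66 mm in diameter and 75 mm high, standing. Origin: centre of its underside
- hammer: bystander: loose hammer, 280 mm long along its x, lying to the left of the rails

How it is judged:
By the outcome, as a careful person would: the job done as asked, in the order asked, and still so for the second after the job is handed in, while the arm keeps its last pose, push and grip.
It also fails if it takes over 43 s, if anything falls off the work surface, if the arm or the gripper's body presses on something with over 40 N, if the wrist force passes 120 N, or if a joint passes its speed limit or range.

## Working session

There is one attempt and no reset: what is moved stays moved. The work goes in short steps, each a Python script; the robot and the scene stay as the last script left them, time stands still between calls to the robot, and variables do not carry over. Pictures are saved under pics/ and viewed, on a budget of 10 in all, crops included, one or two more only if the job needs it, and the job is handed in when it is done.

```bash
mkdir -p pics; ls
python3 - <<'E'
from plant import r
import cv2,numpy as np
for n in("scene","side"):
    d=r.get_image(n);cv2.imwrite(f"pics/{n}0.png",d["frame"][:,:,::-1]);np.savez(f"{n}0.npz",**d)
    print(n,d["intrinsics"].tolist(),d["R"].round(3).tolist(),d["t"].round(3).tolist())
print(r.hold_point_z,r.current_eef_rot(),r.current_t())
E
```

```text
pics
scene [[374.67515283206444, 0.0, 321.5301853646347], [0.0, 374.67515283206444, 198.17434693238062], [0.0, 0.0, 1.0]] [[-0.028, 1.0, 0.005], [0.857, 0.026, -0.515], [-0.515, -0.01, -0.857]] [0.019, -0.428, 1.583]
side [[372.76856217406015, 0.0, 316.3533696940481], [0.0, 372.76856217406015, 206.76490004778577], [0.0, 0.0, 1.0]] [[0.952, -0.305, -0.011], [-0.209, -0.627, -0.75], [0.222, 0.716, -0.661]] [-0.558, 0.198, 1.04]
0.0187 [-0.08629558 -0.70125282  0.70238243  0.08635095] 0.1
```

View pics/scene0.png

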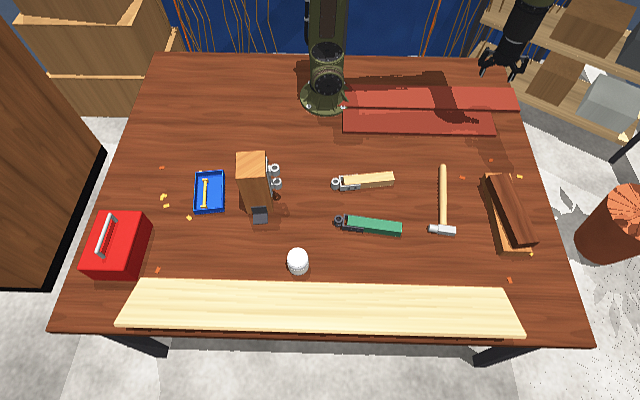

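View pics/side0.png

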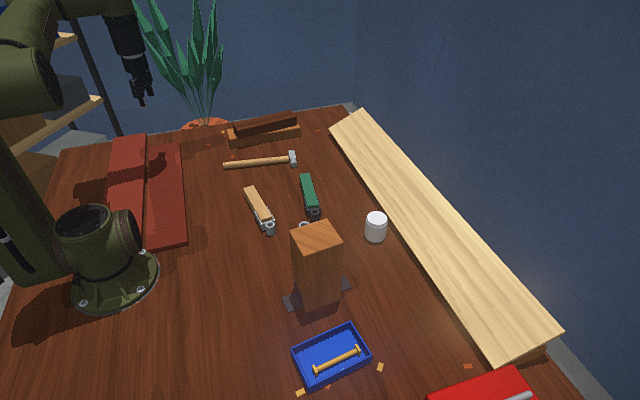

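```bash
cat > h.py <<'E'
import numpy as np, cv2
from scipy.spatial.transform import Rotation as Ro
def ray(d,uv):
    p=np.linalg.inv(d["intrinsics"])@np.array([uv[0],uv[1],1.]); R=d["R"]
    v=R.T@p; return -R.T@d["t"], v/np.linalg.norm(v)
def plane(d,uv,z):
    o,v=ray(d,uv); return o+v*(z-o[2])/v[2]
def tri(obs):
    A=np.zeros((3,3));b=np.zeros(3)
    for d,uv in obs:
        o,v=ray(d,uv);P=np.eye(3)-np.outer(v,v);A+=P;b+=P@o
    X=np.linalg.solve(A,b)
    return X,[float(np.linalg.norm(np.cross(X-ray(d,u)[0],ray(d,u)[1]))) for d,u in obs]
def proj(d,X):
    p=d["intrinsics"]@(d["R"]@np.asarray(X)+d["t"]); return p[:2]/p[2]
def quat(a):  # tool down, jaw axis (tool z) horizontal at angle a
    z=np.array([np.cos(a),np.sin(a),0]);y=np.array([0,0,-1.]);x=np.cross(y,z)
    return Ro.from_matrix(np.c_[x,y,z]).as_quat()
def snap(r,n,f):
    d=r.get_image(n);np.savez(f+".npz",**d);cv2.imwrite(f"pics/{f}.png",d["frame"][:,:,::-1]);return d
E
python3 - <<'E'
from h import *
from plant import r
S=np.load("scene0.npz");D=np.load("side0.npz")
def mask(d,box):
    x0,y0,x1,y1=box;hsv=cv2.cvtColor(d["frame"],cv2.COLOR_RGB2HSV)
    m=cv2.inRange(hsv,(10,40,170),(30,160,255));k=np.zeros_like(m);k[y0:y1,x0:x1]=m[y0:y1,x0:x1];return k
for d,b in((S,(325,160,405,200)),(D,(235,175,285,245))):
    m=mask(d,b);c=max(cv2.findContours(m,0,1)[0],key=cv2.contourArea)
    rc=cv2.minAreaRect(c);print(rc)
    for p in cv2.boxPoints(rc):print(p,plane(d,p,.038).round(4))
print("eye",tri([(S,(336,183)),(D,(269,228))]))
print("jamb top S",[plane(S,p,.22).round(3).tolist() for p in((236,153),(266,151),(268,176),(237,179))])
print("jamb top D",[plane(D,p,.22).round(3).tolist() for p in((290,231),(325,219),(343,239),(302,257))])
print("knuckle up top S",plane(S,(274,168),.193),"low",plane(S,(276,182),.117))
print(Ro.from_quat(r.current_eef_rot()).as_matrix().round(2))
d=r.get_image("wrist");R=Ro.from_quat(r.current_eef_rot()).as_matrix()
print("cam in tool",R.T@(-d["R"].T@d["t"]-r.current_ee_pos()),"axes",(d["R"]@R).round(3).tolist(),d["intrinsics"][0,0])
for p in([.45,.05,.25],[.45,-.1,.4],[.45,-.1,.35]):
    for a in(0,np.pi):print(p,a,r.ik(p,quat(a)))
E
```

```text
((368.52191162109375, 177.2082061767578), (10.049739837646484, 50.71977996826172), 83.9909896850586)
[342.77533 174.86575] [0.4237 0.068  0.038 ]
[393.21643 169.55615] [0.395  0.2491 0.038 ]
[394.2685  179.55066] [0.4381 0.2497 0.038 ]
[343.8274  184.86026] [0.4659 0.0716 0.038 ]
((256.9615478515625, 201.8076934814453), (37.582523345947266, 10.791021347045898), 60.2551155090332)
[242.95386 188.16924] [0.3991 0.2384 0.038 ]
[252.32307 182.81538] [0.435  0.2578 0.038 ]
[270.96924 215.44615] [0.4602 0.0732 0.038 ]
[261.60004 220.8    ] [0.4274 0.0585 0.038 ]
eye (array([0.44470865, 0.04449336, 0.01508309]), [0.0008239207842315285, 0.0008239207842316134])
jamb top S [[0.478, -0.27, 0.22], [0.468, -0.179, 0.22], [0.56, -0.163, 0.22], [0.574, -0.253, 0.22]]
jamb top D [[0.463, -0.191, 0.22], [0.553, -0.178, 0.22], [0.57, -0.253, 0.22], [0.468, -0.276, 0.22]]
knuckle up top S [ 0.51167908 -0.15252382  0.193     ] low [ 0.51316394 -0.15377806  0.117     ]
[[-0.97 -0.   -0.24]
 [ 0.24 -0.   -0.97]
 [-0.   -1.    0.  ]]
cam in tool [-0.06662425 -0.14247521  0.00060182] axes [[0.001, -0.001, 1.0], [0.964, -0.266, -0.002], [0.266, 0.964, 0.0]] 319.0135574548734
[0.45, 0.05, 0.25] 0 [ 0.55958066 -0.3557422  -0.23203475  0.         -1.69450378  2.58201199]
[0.45, 0.05, 0.25] 3.141592653589793 [ 0.55958066 -0.3557422  -0.23203475  0.         -1.69450378 -0.55958066]
[0.45, -0.1, 0.4] 0 [ 0.22169459 -0.24008278  0.13980838  0.         -1.95068749  2.91989806]
[0.45, -0.1, 0.4] 3.141592653589793 [ 0.22169459 -0.24008278  0.13980838  0.         -1.95068749 -0.22169459]
[0.45, -0.1, 0.35] 0 [ 0.22169459 -0.28142068  0.01058089  0.         -1.8627979   2.91989806]
[0.45, -0.1, 0.35] 3.141592653589793 [ 0.22169459 -0.28142068  0.01058089  0.         -1.8627979  -0.22169459]
```

Run:
```python
from h import *
from plant import r
q=quat(np.pi+.16)
r.move_to([.50,-.13,.40],q);a=snap(r,"wrist","j1")
r.servo_line([.45,-.19,.40]);b=snap(r,"wrist","j2")
r.move_to([.44,.14,.25],q);c=snap(r,"wrist","g1")
r.servo_line([.44,.09,.27]);d=snap(r,"wrist","g2")
print(r.current_t(),r.current_ft_force())
I=[x["frame"][:,:,::-1] for x in(a,b,c,d)]
cv2.imwrite("pics/quad.png",cv2.resize(np.vstack([np.hstack(I[:2]),np.hstack(I[2:])]),(800,500),interpolation=cv2.INTER_AREA))
```

```text
5.7417 [ 0.91892529 -0.23158528 -0.19681622]
```

View pics/quad.png

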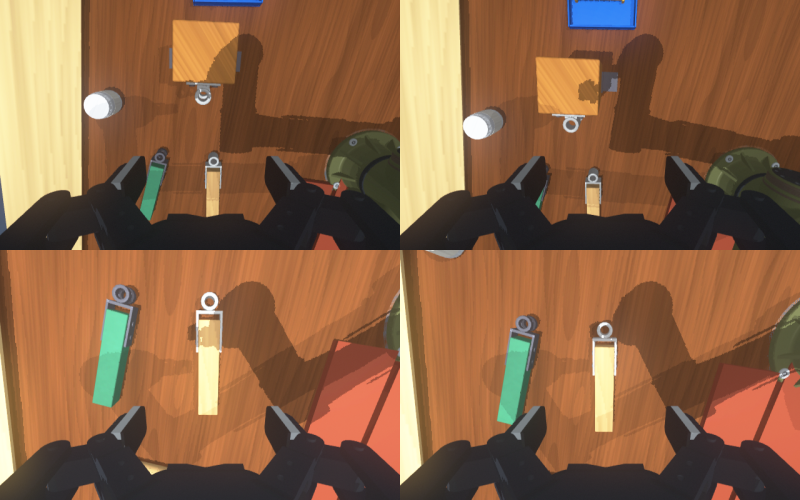

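The quad shows the jamb top and upper knuckle at about j1 (325,155) and j2 (274,198), and the rail's eye at about g1 (334,82) and g2 (328,128). Enlarging those four.

Run:
```python
from h import *
T=[]
for f,(x,y) in dict(j1=(325,155),j2=(274,198),g1=(334,90),g2=(328,138)).items():
    I=np.load(f+".npz")["frame"][y-25:y+25,x-33:x+33,::-1]
    I=cv2.resize(I,None,fx=6,fy=6,interpolation=cv2.INTER_NEAREST)
    for k in range(0,66,10):cv2.putText(I,str(x-33+k),(k*6,10),0,.35,(0,0,255));cv2.line(I,(k*6,12),(k*6,20),(0,0,255))
    for k in range(0,50,10):cv2.putText(I,str(y-25+k),(0,k*6+4),0,.35,(0,0,255));cv2.line(I,(24,k*6),(32,k*6),(0,0,255))
    T.append(I)
cv2.imwrite("pics/crop.png",np.vstack([np.hstack(T[:2]),np.hstack(T[2:])]))
```

```text
(no output)
```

View pics/crop.png

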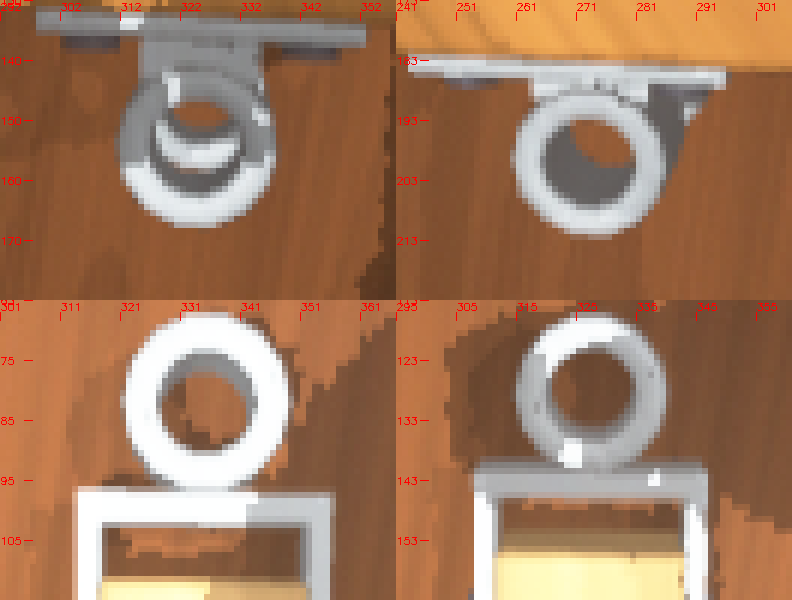

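Run:
```python
from h import *
d={k:np.load(k+".npz") for k in("j1","j2","g1","g2")}
h=lambda u,v:(u-.5,v-.5)
j=[(d["j1"],h(325,155)),(d["j2"],h(273.1,199.8))];g=[(d["g1"],h(335.5,81.8)),(d["g2"],h(327.7,128))]
for o,z in((j,.193),(g,.037)):
    print(tri(o),[plane(*k,z).round(4).tolist() for k in o])
def rect(dd,lo,hi,box,z):
    x0,y0,x1,y1=box;m=cv2.inRange(cv2.cvtColor(dd["frame"],cv2.COLOR_RGB2HSV),lo,hi);k=np.zeros_like(m);k[y0:y1,x0:x1]=m[y0:y1,x0:x1]
    k=cv2.morphologyEx(k,cv2.MORPH_CLOSE,np.ones((5,5)))
    c=max(cv2.findContours(k,0,1)[0],key=cv2.contourArea)[:,0]
    P=np.array([plane(dd,p,z)[:2] for p in c]);rc=cv2.minAreaRect((P*1000).astype(np.float32));print(rc,cv2.boxPoints(rc).round(1).tolist())
rect(d["g1"],(12,40,150),(32,170,255),(300,110,370,290),.038)
rect(d["g2"],(12,40,150),(32,170,255),(295,150,360,300),.038)
for n,y in(("j1",(20,140)),("j2",(80,192))):
    rect(d[n],(8,60,130),(25,220,255),(200 if n=="j2" else 260,y[0],330 if n=="j2" else 400,y[1]),.22)
```

```text
(array([ 0.50774866, -0.1516356 ,  0.19106203]), [0.0004327213996264088, 0.0004327213996264115]) [[0.5074, -0.1516, 0.193], [0.5078, -0.1525, 0.193]]
(array([0.44882296, 0.04023805, 0.0312858 ]), [5.817400155414165e-05, 5.8174001554175024e-05]) [[0.4488, 0.0408, 0.037], [0.4489, 0.04, 0.037]]
((426.6799621582031, 175.7407684326172), (86.3388900756836, 215.57003784179688), 9.083307266235352) [[367.0, 275.3999938964844], [401.1000061035156, 62.5], [486.29998779296875, 76.0999984741211], [452.29998779296875, 289.0]]
((430.0081787109375, 162.77230834960938), (85.2389907836914, 197.31495666503906), 8.996981620788574) [[372.5, 253.60000610351562], [403.29998779296875, 58.70000076293945], [487.5, 72.0], [456.70001220703125, 266.8999938964844]]
((516.9454345703125, -222.99249267578125), (131.52490234375, 106.31621551513672), 9.140912055969238) [[443.6000061035156, -181.0], [460.5, -285.8999938964844], [590.2999877929688, -265.0], [573.4000244140625, -160.10000610351562]]
((520.0134887695312, -222.02493286132812), (130.187255859375, 108.50857543945312), 9.070472717285156) [[447.20001220703125, -178.6999969482422], [464.29998779296875, -285.8999938964844], [592.7999877929688, -265.29998779296875], [575.7000122070312, -158.1999969482422]]
```

Run:
```python
from h import *
d={k:np.load(k+".npz") for k in("j1","j2","g1","g2")}
def rect(n,box,z,seed):
    dd=d[n];x0,y0,x1,y1=box;f=cv2.GaussianBlur(dd["frame"],(3,3),0)
    H=cv2.cvtColor(f,cv2.COLOR_RGB2HSV);s=np.median(H[seed[1]-4:seed[1]+5,seed[0]-4:seed[0]+5].reshape(-1,3),0)
    b=H[y0+5,x1-5]
    m=(np.abs(H[...,0].astype(int)-s[0])<5)&(np.abs(H[...,1].astype(int)-s[1])<45)&(H[...,2]>110)
    k=np.zeros(m.shape,np.uint8);k[y0:y1,x0:x1]=m[y0:y1,x0:x1]
    k=cv2.morphologyEx(k,cv2.MORPH_OPEN,np.ones((3,3)))
    c=max(cv2.findContours(k,0,1)[0],key=cv2.contourArea)[:,0]
    P=np.array([plane(dd,p,z)[:2] for p in c]);rc=cv2.minAreaRect((P*1000).astype(np.float32));print(n,s,b,np.round(rc[0],1),np.round(rc[1],1),rc[2],cv2.boxPoints(cv2.minAreaRect(c)).astype(int).tolist())
rect("g1",(290,110,380,290),.038,(334,220));rect("g2",(285,150,370,300),.038,(328,240))
rect("j1",(250,20,400,140),.22,(310,80));rect("j2",(200,80,340,192),.22,(270,120))
```

```text
g1 [ 28.  61. 255.] [ 12 144 129] [428.3 180.5] [ 35.9 132.6] 9.063560485839844 [[317, 153], [349, 153], [349, 262], [317, 262]]
g2 [ 26.  78. 254.] [ 11 151 183] [431.9 159. ] [ 36.9 175.8] 8.149467468261719 [[311, 156], [342, 156], [342, 289], [311, 289]]
j1 [ 16. 167. 228.] [  9 137 123] [ 526.9 -217.4] [123.3 106.7] 5.39946985244751 [[250, 20], [383, 20], [383, 139], [250, 139]]
j2 [ 16. 167. 226.] [  8 125  90] [ 516.6 -222.6] [144.1 108.5] 9.070428848266602 [[200, 79], [339, 79], [339, 190], [200, 190]]
```

Run:
```python
from h import *
from plant import r
j1,j2=np.load("j1.npz"),np.load("j2.npz")
for d,p,q in((j1,(298,135.5),(353,137.5)),(j2,(243,183.8),(295.8,186))):
    A,B=plane(d,p,.2),plane(d,q,.2);v=A-B;print("jamb yaw",np.degrees(np.arctan2(v[1],v[0])),A,B)
yaw=np.radians(8.1);y=np.array([-np.sin(yaw),np.cos(yaw)])
c=np.array([.4319,.159])*.5+.5*(np.array([.4488,.0404])+.12*y)
g=c-.010*y;Q=quat(np.pi+yaw);print(c,g)
r.move_to([*g,.12],Q);r.servo_line([*g,.007],max_speed=.1,contact_N=8)
print(r.current_ee_pos(),r.current_ft_force())
r.move_gripper(0.02,60);print("open",r.current_opening(),r.current_ft_force())
p=r.current_ee_pos();snap(r,"wrist","h0")
r.servo_line([p[0],p[1],p[2]+.14],max_speed=.1)
print(r.current_ee_pos(),r.current_ft_force(),r.current_moment(),r.current_opening(),r.current_t())
snap(r,"wrist","h1");snap(r,"side","s1");snap(r,"scene","c1")
A=cv2.imread("pics/h1.png");B=cv2.imread("pics/s1.png")[100:300,200:400];B=cv2.resize(B,(400,400),interpolation=2)
cv2.imwrite("pics/v1.png",cv2.resize(np.hstack([A,B]),(800,308),interpolation=3))
```

```text
jamb yaw 7.0932803011214185 [ 0.53817846 -0.16779905  0.2       ] [ 0.48057228 -0.17496741  0.2       ]
jamb yaw 6.6224520893017855 [ 0.54091391 -0.16701928  0.2       ] [ 0.48334019 -0.17370365  0.2       ]
[0.43189593 0.15910142] [0.43330494 0.14920118]
[0.43373809 0.14950924 0.00774969] [-0.71139499 -0.59555823  0.12358562]
open 0.037277817864257455 [0.38895686 0.35863384 1.30594361]
[0.43333543 0.14930479 0.14663864] [ 0.7117054   0.98798564 -4.62742472] [ 0.00024603  0.00709027 -0.06127797] 0.037139190449789986 9.825
```

View pics/v1.png

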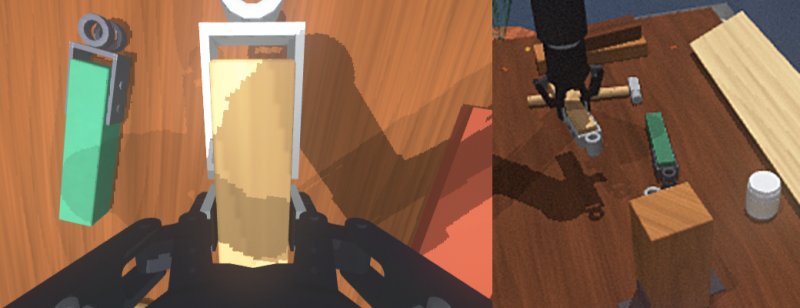

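Run:
```python
from h import *
from plant import r
h=np.load("h1.npz")
# eye x: bright columns in the top rows
row=h["frame"][4:14].astype(int).mean(0).min(1);c=np.where(row>180)[0];c=c[(c>270)&(c<400)];print("eye cols",c.min(),c.max(),len(c))
u=(c.min()+c.max())/2;E=plane(h,(u,9),.176);T=r.current_ee_pos();yw=np.radians(8.1)
print("lateral off of eye mm",1e3*np.dot(E[:2]-T[:2],[np.cos(yw),np.sin(yw)]),Ro.from_quat(r.current_eef_rot()).as_matrix().round(4).tolist())
yaw=np.radians(6.9);y=np.array([-np.sin(yaw),np.cos(yaw)]);G=np.array([.5076,-.152])
t=G+(.11+.055)*y
r.servo_line([*t,.128],max_speed=.12,rot=quat(np.pi+yaw));r.dwell(.3)
print(t,r.current_ee_pos(),r.current_ft_force(),r.current_t())
T=[]
for n,f,(x,y0),s in(("scene","c2",(270,155),40),("side","s2",(305,220),40),("wrist","w2",None,0)):
    snap(r,n,f)
    if s:
        I=cv2.imread(f"pics/{f}.png")[y0-s:y0+s,x-s:x+s];I=cv2.resize(I,(400,400),interpolation=cv2.INTER_CUBIC)
        for k in range(0,80,10):cv2.putText(I,str(x-s+k),(k*5,10),0,.35,(0,0,255));cv2.putText(I,str(y0-s+k),(0,k*5+4),0,.35,(0,0,255))
        T.append(I)
W=cv2.resize(cv2.imread("pics/w2.png")[0:100],(800,125))
cv2.imwrite("pics/v2.png",np.vstack([np.hstack(T),W]))
```

```text
eye cols 294 360 67
lateral off of eye mm -0.48042700271028616 [[-0.1409, -0.0006, -0.99], [0.99, -0.0005, -0.1409], [-0.0004, -1.0, 0.0007]]
[0.48777742 0.01180496] [0.48776691 0.01211828 0.12809433] [-0.14303873 -0.09534419 -3.3261422 ] 11.6667Traceback (most recent call last):
  File "<stdin>", line 13, in <module>
TypeError: cannot unpack non-iterable NoneType object
```

```bash
cat > v.py <<'E'
from h import *
from plant import r
import sys
k0=sys.argv[1];T=[]
for n,f,(x,y0) in(("scene","c"+k0,(288,170)),("side","s"+k0,(300,225))):
    s=40;d=snap(r,n,f)
    I=cv2.imread(f"pics/{f}.png")[y0-s:y0+s,x-s:x+s];I=cv2.resize(I,(400,400),interpolation=cv2.INTER_CUBIC)
    for k in range(0,80,10):cv2.putText(I,str(x-s+k),(k*5,10),0,.35,(0,0,255));cv2.putText(I,str(y0-s+k),(0,k*5+4),0,.35,(0,0,255))
    T.append(I)
snap(r,"wrist","w"+k0)
W=cv2.resize(cv2.imread(f"pics/w{k0}.png")[0:140],(800,175))
cv2.imwrite(f"pics/v{k0}.png",np.vstack([np.hstack(T),W]))
E
python3 v.py 2
```

```text
(no output)
```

View pics/v2.png

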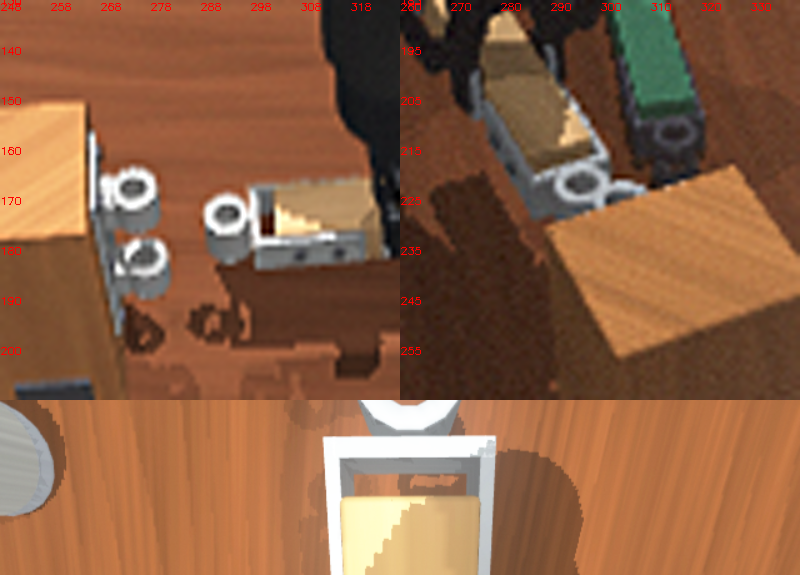

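Run:
```python
from h import *
c,s=np.load("c2.npz"),np.load("s2.npz")
U,L=plane(c,(274.3,167.0),.193),plane(c,(277.0,180.6),.117);E=plane(c,(293.3,172.2),.158)
print(U,L,E);print(tri([(c,(293.3,172.2)),(s,(295.6,221.3))]))
print("expected eye",np.array([.48777,.0120])-.11*np.array([-np.sin(.1204),np.cos(.1204)]))
m=(U+L)/2
print("move",m-E)
for d in(c,s):
  print("pred px eye",proj(d,[.501,-.0972,.158]),"upper",proj(d,[.5076,-.152,.193]),"lower",proj(d,[.5076,-.152,.117]))
```

```text
[ 0.50786981 -0.1519496   0.193     ] [ 0.50760127 -0.15101054  0.117     ] [ 0.50120264 -0.09570732  0.158     ]
(array([ 0.49915808, -0.09627763,  0.15452297]), [0.0003803793530682145, 0.0003803793530681829])
expected eye [ 0.50098203 -0.09720367]
move [ 0.0065329  -0.05577276 -0.003     ]
pred px eye [292.83511737 172.13578581] upper [274.29179374 166.92855827] lower [276.6974164  180.59194045]
pred px eye [296.18489829 220.33975038] upper [304.04589498 223.98602397] lower [305.00117179 245.0689289 ]
```

```bash
python3 - <<'E'
from h import *
from plant import r
yaw=np.radians(6.9);y=np.array([-np.sin(yaw),np.cos(yaw)]);G=np.array([.5076,-.1518])
t=G+.1095*y
f0=r.current_ft_force()
print(r.servo_line([*t,.129],max_speed=.04,contact_N=4));r.dwell(.4)
print(t,r.current_ee_pos(),r.current_ft_force()-f0,r.current_moment(),r.current_t())
E
python3 v.py 3
```

```text
False
[ 0.49444502 -0.04309307] [ 0.4944455  -0.04304766  0.12902613] [1.15641035 1.28047824 0.69150328] [ 0.028538    0.02149286 -0.00159558] 13.85
```

View pics/v3.png

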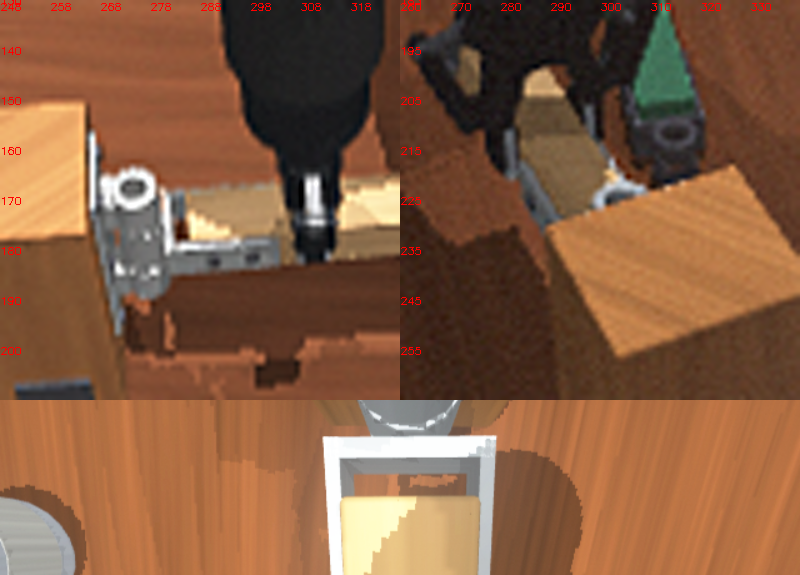

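Run:
```python
from h import *
from plant import r
F=[]
for i in range(8):r.dwell(.1);F.append(r.current_ft_force())
print(np.mean(F,0),np.std(F,0),r.current_moment(),np.abs(r.current_joint_velocities()).max())
c=[r.get_image("scene")["frame"].astype(float) for _ in range(3)];c=np.mean(c,0).astype(np.uint8)[:,:,::-1]
d=np.load("c3.npz")
A=cv2.resize(c[155:200,258:303],(540,540),interpolation=cv2.INTER_CUBIC)
for z,col in((.193,(0,0,255)),(.163,(0,0,255)),(.158,(0,255,0)),(.122,(0,255,0)),(.117,(0,0,255)),(.087,(0,0,255))):
    # outer point of cylinder facing camera (+x side)
    print(z,proj(d,[.5226,-.1518,z]).round(1)); p=(proj(d,[.5226,-.1518,z])-[258,155]+.5)*12;cv2.line(A,(int(p[0])+30,int(p[1])),(int(p[0])+60,int(p[1])),col,1)
w=np.load("w3.npz")["frame"][:50,270:390,::-1];W=cv2.resize(w,(800,333),interpolation=2)[:,:]
B=np.zeros((540+40,800,3),np.uint8);B[:540,:400]=A[:,:400];B[:333,400:]=cv2.resize(w,(400,333),interpolation=2)
cv2.imwrite("pics/v4.png",B)
```

```text
[ 0.11984316  0.19117949 -3.65655373] [0.50244255 0.48449199 0.45147973] [ 0.03002313 -0.02290365 -0.03261165] 0.0020025109997335575
0.193 [273.9 170.9]
0.163 [274.9 176.4]
0.158 [275.1 177.3]
0.122 [276.2 183.6]
0.117 [276.3 184.4]
0.087 [277.2 189.4]
```

View pics/v4.png

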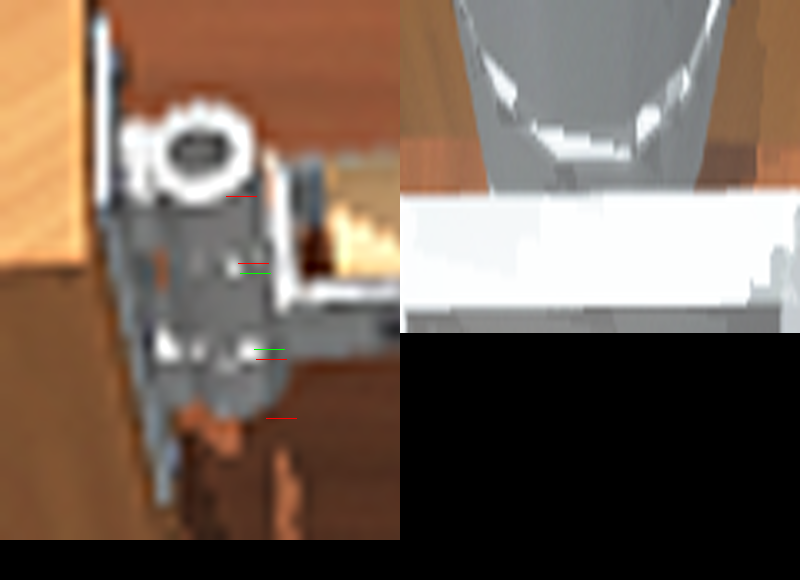

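Run:
```python
from h import *
from plant import r
P=[cv2.cvtColor(np.load(k+".npz")["frame"],cv2.COLOR_RGB2GRAY).astype(int) for k in("h0","h1","w3")]
for g in P:
    col=g[:100,325:335].mean(1);dd=np.abs(np.diff(col));print("edges rows",[i for i in np.argsort(-dd)[:6]],"timber edge cols",[int(i)+250 for i in np.argsort(-np.abs(np.diff(g[60:75,250:420].mean(0))))[:4]])
print(r.current_ee_pos(),r.current_opening(),r.current_ft_force(),r.current_t())
r.sign_off()
```

```text
edges rows [np.int64(45), np.int64(3), np.int64(28), np.int64(76), np.int64(23), np.int64(4)] timber edge cols [259, 394, 383, 272]
edges rows [np.int64(45), np.int64(28), np.int64(3), np.int64(76), np.int64(23), np.int64(4)] timber edge cols [394, 259, 271, 272]
edges rows [np.int64(45), np.int64(28), np.int64(23), np.int64(76), np.int64(20), np.int64(21)] timber edge cols [259, 394, 260, 272]
[ 0.49443952 -0.04310877  0.12900248] 0.036938797683343155 [ 0.284444   -0.94349659 -2.68069855] 14.95
the job is handed in; nothing more can be done
```

I gripped the bare-wood rail near its centre of mass and lifted it level. I then slid its eye into the gap along the jamb's outward direction, and handed in at about 15 s with the rail still held in the air.

**Fit:**
- The insertion line stopped nowhere on contact. At the end the mean force over 0.8 s was about 0.1 N in x, 0.2 N in y and −3.7 N in z. That is the rail's own weight, so there was no sign of pushing on the jamb or hinge.
- In the wrist view, a crescent of the eye showed under the upper knuckle. Its width matches a lined-up eye with about 5 mm of clearance.
- The rail had not shifted in the grip: the strap and timber edges sat on the same pixels before the lift, after it and at the end.
- From the arm's readings the eye centre is about 141 mm high, against a target of 140 mm.

**Disagreements:**
- Before I slid the eye in, matching the scene and side views put it about 3.5 mm low, on a difference of about 1 pixel in the side view. I trusted the arm's reading and raised the target by 1 mm.
- The final views could not measure the clearance above and below the eye separately. They showed only that the eye lies between the knuckles.

I did not touch the spare rail, pin, tin or hammer.

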